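# Roll a sample canister up the code reader's ramp and hold it on the trigger bar

## Task

With your fingertips, slowly push the green-capped sample canister that lies on the code reader's landing so that it rolls up the short ramp until it lies square against the orange trigger bar and has pressed the bar in more than halfway, keeping your fingers behind it all the way so that it never runs loose or rolls back on the ramp. Do not grip, lift or tip the canister, and leave the other things on the bench where they are. The reader needs time to read the code, so finish while still holding the canister there with the bar pressed in.

Things in the scene. Friction and masses are not known exactly. Their poses are not given: they have to be found in the camera images.
- canister: Sample canister to push: smooth cylinder, 44 mm diameter, 130 mm long, 0.10 to 0.20 kg; clear, white label band with black rings (all-round code: any roll angle will do), green cap, same diameter, at its +x end. Origin on its axis at mid length, x along its axis. Starts lying loose on the reader's landing, its axis along the reader's y within 0.1 rad. Two fingertips spread along it keep it square.
- reader: Code reader, fixed: pale bed, dark rails, grey head. Origin on the bench under the ramp's foot, mid width; +x level, uphill; y across. Landing: x -121 to 0 mm, surface 8 mm high, with a lip 14 mm high at x -126 to -121. Ramp from x 0: surface height 8 mm + 0.2126 x (12 degrees). 146 mm wide between rails 6 mm thick, 12 mm above the surface. Head: x 160 to 252 mm, 150 mm wide, 98 mm high.
- ramp_foot (a point): Point on the bed's surface where the landing meets the ramp, mid width, 8 mm above the bench. The canister's axis is 30 mm above the bench on the landing; just touching the trigger bar it is 111 mm uphill of this point (level distance) and 54 mm above the bench, with the bar fully in 121 mm and 56 mm. Let go on the ramp, it rolls back at once; pushed above its axis, it jams.
- bar_face (a point): Centre of the front face of the orange trigger bar, which looks down the ramp, square to it. Bar 120 mm wide across the bed, 24 mm high, 8 mm thick; released, this point is 140 mm up along the ramp from its foot and 22 mm above the ramp's surface. It moves with the bar.
- trigger (a joint): How far the trigger bar is pressed in, up along the ramp: 0 released, 0.010 m fully in (hard stop). Sprung: it begins to move at 2 N, needs 4.5 N at half travel and 7 N fully in, and springs back when let go.
- spare_canister: Bystander: a like canister with a blue cap, 44 mm diameter, standing upright on the bench, 130 mm high, on the reader's -y side. Origin under its centre.
- sanitiser: Bystander: pump bottle of hand sanitiser, pale blue with a blue label and white pump, 58 mm diameter, 167 mm high, on the reader's -y side. Origin under its centre.
- tube_rack: Bystander: white tube rack, 36 by 138 mm (138 along its y), 58 mm high, near the reader's low end; two capped tubes stand in it. Origin under its centre.
- tube0: Bystander: specimen tube with green cap standing in the rack, 16 mm diameter, 104 mm long, top 110 mm above the bench. Origin under its foot.
- tube1: Bystander: second specimen tube in the rack, the same.
- marker: Bystander: white marker pen with a black cap, 135 mm long, 14 mm thick, lying on the bench on the reader's +y side. Origin under its middle, x along it.

How it is judged:
By the outcome, as a careful person would: the job done as asked, in the order asked, and still so for the second after the job is handed in, while the arm keeps its last pose, push and grip.
It also fails if it takes over 48 s, if anything falls off the work surface, if the arm or the gripper's body presses on something with over 40 N, if the wrist force passes 120 N, or if a joint passes its speed limit or range.

## Robot

A 6-joint arm with a two-finger parallel gripper is mounted at the origin on the work surface. World frame = base frame: x ahead of the robot, y to its left, z up, the work surface at z = 0. Lengths are in mm, angles in rad, forces in N, time in s.
With the tool pointing down it reaches from about 400 to 925 mm from the base axis. Payload 12.5 kg.
Tool frame: the origin (TCP) lies on the centre line of the jaws, within the pads' length; the fingertips stand 17 mm ahead of it and the grasp point (between the pads) lies 2 mm behind it; z points along the fingers, y is the line along which they close (so a half turn about z gives the same grasp; the last joint's range is limited). The gripper opens to 95 mm and grips with 3 to 60 N. Pads are 20 mm wide; open, the fingers measure 119 mm over their backs; the gripper's body (75 mm by 180 mm) begins 59 mm behind the grasp point.
Start: joints at [1.188, 0.491, 1.559, -0, 1.092, -0.106], TCP at [170.781, 601.231, 231.661] pointing down, gripper open.
Joint ranges: [-3.1, 3.1], [-0.84, 2.19], [0.05, 2.79], [-1.13, 4.28], [0.06, 2.93], [-2.69, 2.69]. Speed limits (rad/s): [2.22, 2.22, 2.79, 3.14, 3.14, 3.14].

## Interface

Orientations are given as [roll, pitch, yaw] about the fixed x, y, z axes, in that order (R = Rz(yaw) Ry(pitch) Rx(roll)).
In Python, from cell import env gives the robot as it stands.
- The arm moves only by the tool drive_tool, never from a script. Its argument "deltas" is text: rows parted by semicolons, each of 4 numbers parted by spaces: the shift along the world's x, y, z normalised to -1 to 1, where 1 is 100 mm, then the turn about the world's z normalised to -1 to 1, where 1 is 180 degrees. A call has 1 to 10 rows; each row shifts and turns the commanded pose from where the row before left it; what a row does not reach is not made up. A row lasts 1/12 s, in which the tool goes at most 41.7 mm and 7.16 degrees, less where a joint would pass 70% of its speed; a pose out of reach is approached as far as the arm can. A call with a number of a shift or a turn outside -1 to 1 is refused whole. A call with a gripper value outside its range is refused whole. "gripper" is the closure, from 0 (fully open) to 1 (shut), set as the call begins (left out, the last holds). The fingers move at their own pace and stop on an object; the grip force is fixed at half the most. Time passes only in rows, so rows that do not move let the fingers close. It gives the time, the measured TCP pose, the force, the opening and the grip force at its end, in the units of the state.
- env.state(): the state, without advancing time (a new reading comes with each control period).
- env.read_camera(name): name is "side" or "top"; returns (picture, depth): 480x640x3 uint8, red, green, blue; 480x640 float32, mm along the optical axis (not along the pixel's ray), 0 where there is no reading.
- env.camera_params(name): a dict with "mtx" (3x3 intrinsics, pixels), "k1" (the pictures are not rectified: a ray, as slopes to the right and down, at radius r is drawn at 1 + k1 r^2 times it, then the intrinsics apply), "camera_from_world" (4x4, takes a point from world to camera coordinates). Camera axes: x right, y down, z forward; pixel columns grow to the right and rows downward; lengths in mm; the calibration is good to about 2 mm. A picture is of the moment at which its call begins. camera_params takes no time and is no camera call.
- env.job_done(): hands the job in; it is judged then, once.
The state is a dict: "t": time; "joints": joint angles; "qvel": joint speeds; "tau": joint torques, N m; "eef_pos": TCP position; "tcp_rot": TCP orientation; "ft_force": force on the tool from outside, world axes, zero at the start; "moment": the same for the moment, N m; "opening": opening from 0.0 (shut) to 1.0 (fully open); "grip_force": force on a finger pad.
Only numpy, scipy, OpenCV 4.12 (cv2) and the standard library are available. Lean on these libraries where they do the work, as an engineer would, in place of code of your own. Each camera call takes 0.05 s, during which the arm holds its last target. There are 200 camera calls.

## Working session

There is one attempt and no reset: what is moved stays moved. The work goes in short steps, Python scripts to look and compute and a tool call to move; the robot and the scene stay as the last step left them, time stands still between calls to the robot, and variables do not carry over. Pictures are saved under pics/ and viewed, at most 10 in all, crops included, and the job is handed in when it is done.

Besides the shell and the picture viewer there is one more tool, called after ">>>" by a JSON object that holds its "api" and its "payload". drive_tool: Moves the arm, as the interface text tells. Its arguments: {"type":"object","properties":{"deltas":{"type":"string"},"gripper":{"type":"number"}},"required":["deltas"]}

```bash
mkdir -p pics; cat > h.py <<'E'
import numpy as np, cv2
from cell import env
def grab(n,tag):
    im,d=env.read_camera(n); np.savez(f'pics/{tag}.npz',im=im,d=d)
    cv2.imwrite(f'pics/{tag}.png',im[:,:,::-1]); return im,d
def world(n,d):
    p=env.camera_params(n); K=np.array(p['mtx']); T=np.linalg.inv(np.array(p['camera_from_world']))
    v,u=np.mgrid[0:480,0:640].astype(float)
    x=(u-K[0,2])/K[0,0]; y=(v-K[1,2])/K[1,1]; a,b=x.copy(),y.copy()
    for _ in range(8):
        s=1+p['k1']*(a*a+b*b); a,b=x/s,y/s
    P=np.stack([a*d,b*d,d,np.ones_like(d)],-1)@T.T
    P=P[...,:3]; P[d==0]=np.nan; return P
E
python3 - <<'E'
from h import *
for n in('top','side'):
    im,d=grab(n,n+'0'); p=env.camera_params(n); print(n,np.round(np.linalg.inv(p['camera_from_world'])[:3,3]),p['mtx'],p['k1'])
print(env.state())
E
```

```text
top [ 439. -113.  843.] [[446.31366078   0.         326.32073896]
 [  0.         446.31366078 245.37056249]
 [  0.           0.           1.        ]] -0.0008518134959090423
side [ 242. -472.  578.] [[513.35579215   0.         316.82978621]
 [  0.         513.35579215 235.70014539]
 [  0.           0.           1.        ]] -0.015395669632042464
{'t': 0.1, 'joints': array([ 1.18842454e+00,  4.91490169e-01,  1.55940669e+00, -1.29615066e-05,
        1.09168964e+00, -1.05571774e-01]), 'qvel': array([-0.00065456, -0.00035079, -0.00315824,  0.00118522,  0.00124365,
       -0.00130134]), 'tau': array([ 1.57836126e-03, -6.13628697e+01, -2.58608490e+01,  6.93543465e-02,
        4.70585749e-02, -2.27899125e-05]), 'eef_pos': array([170.68650069, 601.02853031, 231.11957337]), 'tcp_rot': array([-3.14060313e+00, -9.32951580e-05,  2.86479857e+00]), 'ft_force': array([-0.17234072,  0.48069218,  0.18841545]), 'moment': array([-0.03305556,  0.03914402, -0.02508835]), 'grip_force': 0.0, 'opening': 1.0008005016649897}
```

View pics/top0.png

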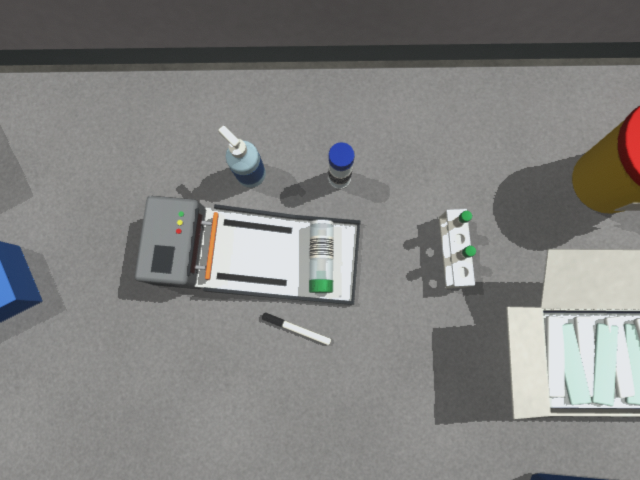

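View pics/side0.png

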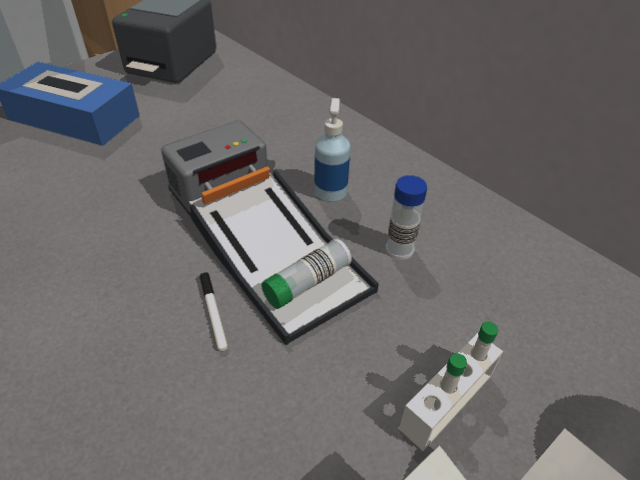

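The top view shows the head at (168,240), the orange bar at (211,246), the canister at (321,257) with its green cap at (321,285), and the rack at (458,248). The side view agrees. Next I measure.

```bash
python3 - <<'E'
from h import *
z=np.load('pics/top0.npz'); im,d=z['im'].astype(int),z['d']; P=world('top',d)
for n,(u,v) in dict(headTL=(150,201),headBL=(142,274),headTR=(196,204),headBR=(187,278),lipT=(358,223),lipB=(352,300),railLT=(222,210),railRT=(340,219),railLB=(205,292),railRB=(330,300),landT=(345,230),landB=(340,290),can=(321,257),canTop=(322,223),canCap=(321,286),bar1=(214,220),bar2=(209,272),ramp=(255,255),spare=(341,155),rack1=(452,215),rack2=(462,283)).items(): print(n,np.round(P[v,u],1))
x,y,zz=P[...,0],P[...,1],P[...,2]
V,U=np.mgrid[0:480,0:640]
def line(m,n):
    q=P[m]; c=q.mean(0); w=np.linalg.svd(q-c)[2][0]; s=(q-c)@w
    print(n,m.sum(),'c',np.round(c,1),'dir',np.round(w,3),'ends',np.round(np.percentile(s,[1,99]),1),'mid',np.round(c+w*(s.min()+s.max())/2,1), 'zmax',np.nanpercentile(q[:,2],95))
box=(U>300)&(U<345)&(V>212)&(V<300)
line(box&(zz>40),'can')
line((U>195)&(U<225)&(im[...,0]>170)&(im[...,2]<90)&(im[...,1]<150)&np.isfinite(x),'bar')
m=(U>130)&(U<205)&(V>190)&(V<290)&(zz>88)
print('head',cv2.minAreaRect(P[m][:,:2].astype(np.float32)),np.nanmedian(zz[m]))
# ramp plane
m=(U>225)&(U<295)&(V>236)&(V<270)&np.isfinite(x)
A=np.c_[x[m],y[m],np.ones(m.sum())]; g=np.linalg.lstsq(A,zz[m],rcond=None)[0]; print('ramp',g,np.hypot(*g[:2]),'yaw',np.arctan2(g[1],g[0]))
m=(U>338)&(U<350)&(V>232)&(V<290); print('landing z',np.nanmedian(zz[m]))
E
```

```text
headTL [646.1 188.9  98.3]
headBL [519.9 195.3  98.9]
headTR [640.6 110.4  94.9]
headBR [512.7 121.1  94.3]
lipT [ 619.8 -174.2   20.6]
lipB [ 475.9 -160.    16.2]
railLT [644.3  79.2  36.3]
railRT [ 628.1 -140.5   20.2]
railLB [495.  115.4   0.9]
railRB [ 476.2 -119.5   21.2]
landT [ 608.8 -149.9   10. ]
landB [ 495.  -138.5    9.1]
can [ 551.8 -104.2   50.3]
canTop [ 614.4 -106.6   49. ]
canCap [ 499.8 -103.6   49.9]
bar1 [617.3  84.5  71.5]
bar2 [524.7  90.1  72.8]
ramp [560.8  18.6  23.8]
spare [ 712.4 -140.4  131.2]
rack1 [ 624.1 -341.3   58.7]
rack2 [ 501.3 -351.6   58.7]
can 1509 c [ 554.3 -104.1   48.8] dir [-1.     0.024  0.   ] ends [-64.6  63.2] mid [ 555.5 -104.1   48.8] zmax 53.53275373765093
bar 285 c [571.2  88.1  71.8] dir [-0.995  0.101 -0.001] ends [-58.2  55.9] mid [572.3  88.   71.8] zmax 74.01633592043868
head ((579.6464233398438, 156.92144775390625), (94.03182983398438, 150.52308654785156), 83.96831512451172) 98.5101718035238
ramp [0.01871683 0.20686876 7.90827858] 0.20771375540208373 yaw 1.4805651648204199
landing z 8.707491624571162
```

>>> {"api": "drive_tool", "payload": {"deltas": ".25 -.24 0 -.0223;.25 -.24 0 -.0223;.25 -.24 0 -.0223;.25 -.24 0 -.0223;.25 -.24 0 -.0223;.25 -.24 0 -.0223;.25 -.24 0 -.0223;.25 -.24 0 -.0223;.25 -.24 0 -.0223;.25 -.24 0 -.0223", "gripper": 0}}

```text
t: 0.93
eef_pos: [421.7, 359.8, 231.5]
tcp_rot: [-3.141, 0.0, 2.161]
ft_force: [-0.0, 0.6, -0.6]
opening: 1.0
grip_force: 0.0
```

>>> {"api": "drive_tool", "payload": {"deltas": ".092 -.363 0 -.0223;.092 -.363 0 -.0223;.092 -.363 0 -.0223;.092 -.363 0 -.0223;.092 -.363 0 -.0223;.092 -.363 0 -.0223;.092 -.363 0 -.0223;.092 -.363 0 -.0223;.092 -.363 0 -.0223;.092 -.363 0 -.0223"}}

```text
t: 1.77
eef_pos: [512.8, -3.6, 231.6]
tcp_rot: [-3.141, -0.0, 1.46]
ft_force: [1.7, 0.8, 0.1]
opening: 0.998
grip_force: 0.0
```

>>> {"api": "drive_tool", "payload": {"deltas": ".092 -.363 0 0;.092 -.363 0 0;.092 -.363 0 0;.092 -.363 0 0;0 0 0 0;0 0 0 0"}}

```text
t: 2.27
eef_pos: [549.4, -148.6, 230.9]
tcp_rot: [-3.141, -0.0, 1.461]
ft_force: [-0.1, -0.2, -0.5]
opening: 0.995
grip_force: 0.0
```

```bash
python3 - <<'E'
from h import *
P=world('top',np.load('pics/top0.npz')['d']); V,U=np.mgrid[0:480,0:640]
m=(U>215)&(U<270)&(V>120)&(V<192)&(P[...,2]>90)
q=P[m]; u=np.array([.1036,.9946]); w=np.array([-.9946,.1036]); r=q[:,:2]-[558.4,-46]
print('sanit rx',np.percentile(r@u,[1,50,99]),'ry',np.percentile(r@w,[1,50,99]))
s=env.state(); print(s['t'],s['eef_pos'],s['tcp_rot'],s['joints'])
E
```

```text
sanit rx [ 67.55774041  92.13550457 121.10800885] ry [-181.2752341  -152.514751   -130.43993636]
2.2667 [ 549.4469042  -148.56012317  230.93570569] [-3.14062861e+00 -3.25791540e-04  1.46075841e+00] [-3.80134240e-01  4.12709597e-01  1.69854700e+00  6.61435654e-05
  1.03135207e+00 -2.70130481e-01]
```

>>> {"api": "drive_tool", "payload": {"deltas": "0 0 -.3 0;0 0 -.3 0;0 0 -.3 0;0 0 -.3 0;0 0 -.2 0;0 0 -.2 0;0 0 0 0;0 0 0 0"}}

```text
t: 2.93
eef_pos: [549.2, -145.9, 71.4]
tcp_rot: [-3.14, -0.001, 1.465]
ft_force: [-0.1, 0.4, 0.4]
opening: 1.002
grip_force: 0.0
```

```bash
python3 - <<'E'
from h import *
im,d=grab('side','s1'); cv2.imwrite('pics/s1c.png',cv2.resize(im[160:400,180:460,::-1],None,fx=2.5,fy=2.5))
E
```

```text
(no output)
```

View pics/s1c.png

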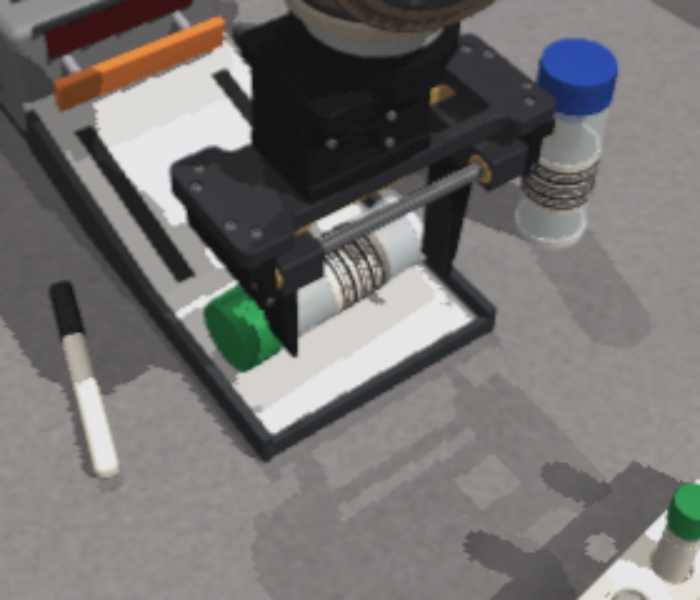

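The tips, at (295,350) and (440,285), hang behind the canister and inside the rails, and the spare canister is clear. I back off 4 mm and descend.

>>> {"api": "drive_tool", "payload": {"deltas": "0 -.04 0 0;0 0 -.12 0;0 0 -.12 0;0 0 -.12 0;0 0 0 0;0 0 0 0"}}

```text
t: 3.48
eef_pos: [549.3, -150.9, 35.2]
tcp_rot: [-3.14, -0.0, 1.464]
ft_force: [-0.2, -0.2, -0.8]
opening: 1.004
grip_force: 0.0
```

```bash
cat > m.py <<'E'
import sys
from h import *
O=np.array([558.4,-46]);u=np.array([.1036,.9946]);w=np.array([-.9946,.1036])
s=env.state(); r=s['eef_pos'][:2]-O; print('t',s['t'],'tcp rx %.1f ry %.1f z %.1f'%(r@u,r@w,s['eef_pos'][2]),'yaw',s['tcp_rot'][2],'F',s['ft_force'].round(1))
im,d=grab('side',sys.argv[1]); P=world('side',d); i=im.astype(int)
q=P[...,:2]-O; rx,ry,z=q@u,q@w,P[...,2]
g=(i[...,1]>i[...,0]+40)&(i[...,1]>i[...,2]+20)&(abs(ry)<80)&(rx>-130)&(rx<160)
print('cap n',g.sum(),'rx',np.nanpercentile(rx[g],[2,98]).round(1),'ztop',np.nanpercentile(z[g],97).round(1),'ry',np.nanpercentile(ry[g],[2,98]).round(1))
E
python3 m.py s2; python3 - <<'E'
import cv2; im=cv2.imread('pics/s2.png'); cv2.imwrite('pics/s2c.png',cv2.resize(im[160:400,180:460],None,fx=2.5,fy=2.5))
E
```

```text
t 3.4833 tcp rx -105.3 ry -1.8 z 35.2 yaw 1.4636215998567688 F [-0.2 -0.2 -0.8]
cap n 287 rx [-86.3 -50.9] ztop 50.5 ry [54.7 64.2]
```

View pics/s2c.png

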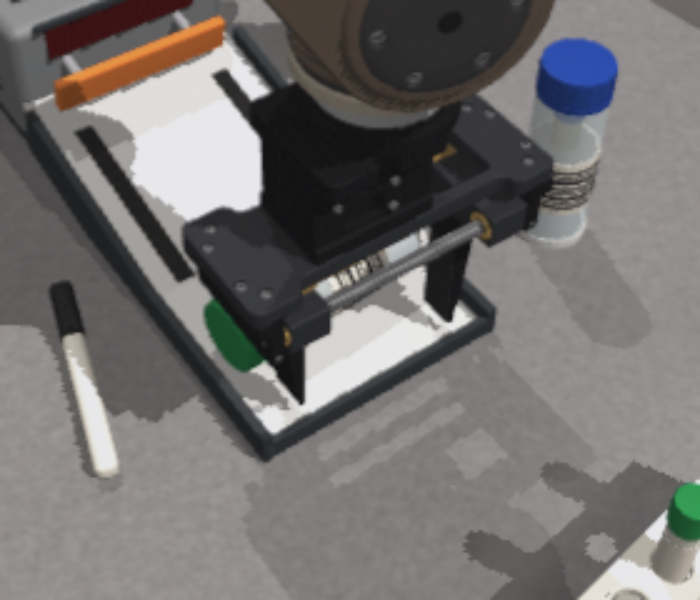

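Tips at (303,400) and (445,318) stand on the landing behind the canister, clear of lip and rails. I now push slowly along the uphill direction.

>>> {"api": "drive_tool", "payload": {"deltas": ".002 .015 0 0;.002 .015 0 0;.002 .015 0 0;.001 .015 0 0;.001 .015 0 0;.001 .015 0 0;.002 .015 0 0;.002 .015 0 0;.001 .015 0 0;.002 .015 0 0"}}

```text
t: 4.37
eef_pos: [551.2, -135.8, 35.6]
tcp_rot: [3.142, 0.0, 1.464]
ft_force: [-0.4, -0.4, 0.1]
opening: 1.005
grip_force: 0.0
```

>>> {"api": "drive_tool", "payload": {"deltas": ".002 .015 0 0;.002 .015 0 0;.002 .015 0 0;.001 .015 0 0;.001 .015 0 0;.001 .015 0 0;.002 .015 0 0;.002 .015 0 0;.001 .015 0 0;.002 .015 0 0"}}

```text
t: 5.2
eef_pos: [552.8, -120.8, 35.6]
tcp_rot: [3.141, 0.0, 1.464]
ft_force: [0.3, -0.6, -0.5]
opening: 0.999
grip_force: 0.0
```

```bash
python3 m.py s3
```

```text
t 5.2 tcp rx -75.0 ry -2.2 z 35.6 yaw 1.463656129685664 F [ 0.3 -0.6 -0.5]
cap n 323 rx [-64.5 -28.5] ztop 51.5 ry [54.2 65.8]
```

>>> {"api": "drive_tool", "payload": {"deltas": ".002 .02 0 0;.002 .02 0 0;.002 .02 0 0;.002 .02 0 0;.002 .02 0 0;.002 .02 0 0;.002 .02 0 0;.002 .02 0 0;.002 .02 0 0;.002 .02 0 0"}}

```text
t: 6.08
eef_pos: [554.8, -100.8, 35.7]
tcp_rot: [3.141, -0.0, 1.464]
ft_force: [-0.2, 0.0, 0.3]
opening: 0.998
grip_force: 0.1
```

>>> {"api": "drive_tool", "payload": {"deltas": ".002 .02 0 0;.002 .02 0 0;.002 .02 0 0;.002 .02 0 0;.002 .02 0 0;.002 .015 0 0;.002 .015 0 0;.002 .015 0 0;.001 .015 0 0;.001 .015 0 0"}}

```text
t: 6.92
eef_pos: [556.6, -83.4, 35.7]
tcp_rot: [3.142, 0.0, 1.464]
ft_force: [0.8, -0.1, -0.0]
opening: 0.999
grip_force: 0.2
```

```bash
python3 m.py s4;python3 - <<'E'
import cv2; im=cv2.imread('pics/s4.png'); cv2.imwrite('pics/s4c.png',cv2.resize(im[120:360,160:440],None,fx=2.5,fy=2.5))
E
```

```text
t 6.9167 tcp rx -37.4 ry -2.1 z 35.7 yaw 1.463627672818565 F [ 0.8 -0.1 -0. ]
cap n 347 rx [-27.    7.9] ztop 52.2 ry [53.8 68. ]
```

View pics/s4c.png

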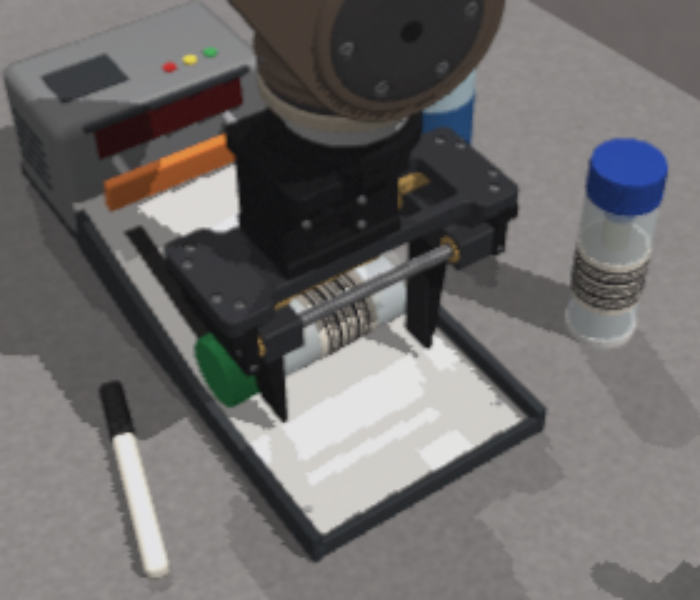

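The canister lies against both tips, square on the bed, with its cap at (225,370). Now up the ramp, raising the tips with the slope.

>>> {"api": "drive_tool", "payload": {"deltas": ".002 .02 0 0;.002 .02 .003 0;.002 .02 .004 0;.002 .02 .004 0;.002 .02 .004 0;.002 .02 .004 0;.002 .02 .004 0;.002 .02 .004 0;.002 .02 .005 0;.002 .02 .005 0"}}

```text
t: 7.8
eef_pos: [558.6, -63.2, 39.4]
tcp_rot: [3.142, -0.0, 1.464]
ft_force: [0.2, -2.7, 1.2]
opening: 1.003
grip_force: 1.2
```

>>> {"api": "drive_tool", "payload": {"deltas": ".002 .02 .004 0;.002 .02 .005 0;.002 .02 .004 0;.002 .02 .004 0;.002 .02 .004 0;.002 .02 .004 0;.002 .02 .004 0;.002 .02 .004 0;.002 .02 .005 0;.003 .02 .005 0"}}

```text
t: 8.63
eef_pos: [560.6, -43.2, 43.7]
tcp_rot: [-3.141, -0.0, 1.464]
ft_force: [-1.0, -2.6, 0.4]
opening: 1.0
grip_force: 1.1
```

```bash
python3 m.py s5
```

```text
t 8.6333 tcp rx 3.0 ry -1.9 z 43.7 yaw 1.4636645153058883 F [-1.  -2.6  0.4]
cap n 314 rx [13.4 47.4] ztop 60.3 ry [53.4 67.6]
```

>>> {"api": "drive_tool", "payload": {"deltas": ".002 .02 .004 0;.002 .02 .004 0;.002 .02 .004 0;.002 .02 .004 0;.002 .02 .004 0;.002 .02 .004 0;.002 .02 .004 0;.002 .02 .004 0;.002 .02 .004 0;.003 .02 .004 0"}}

```text
t: 9.52
eef_pos: [562.8, -23.3, 47.7]
tcp_rot: [3.142, 0.0, 1.464]
ft_force: [-1.0, -3.6, 2.6]
opening: 1.0
grip_force: 1.3
```

>>> {"api": "drive_tool", "payload": {"deltas": ".002 .02 .004 0;.002 .02 .004 0;.002 .02 .004 0;.002 .02 .004 0;.002 .02 .004 0;.002 .02 .004 0;.002 .02 .004 0;.002 .02 .004 0;.002 .02 .004 0;.003 .02 .004 0"}}

```text
t: 10.35
eef_pos: [564.9, -3.3, 51.7]
tcp_rot: [3.142, -0.0, 1.464]
ft_force: [0.3, -3.4, 2.0]
opening: 1.001
grip_force: 1.3
```

>>> {"api": "drive_tool", "payload": {"deltas": ".002 .02 .004 0;.002 .02 .004 0;.002 .02 .004 0;.002 .02 .004 0;.002 .02 .004 0;.002 .02 .004 0;.002 .02 .004 0;.002 .02 .004 0;.002 .02 .004 0;.003 .02 .004 0"}}

```text
t: 11.18
eef_pos: [567.0, 16.7, 55.7]
tcp_rot: [-3.142, 0.0, 1.464]
ft_force: [-0.3, -3.5, 1.7]
opening: 1.003
grip_force: 1.3
```

```bash
python3 m.py s6;python3 - <<'E'
import cv2; im=cv2.imread('pics/s6.png'); cv2.imwrite('pics/s6c.png',cv2.resize(im[90:330,140:420],None,fx=2.5,fy=2.5))
E
```

```text
t 11.1833 tcp rx 63.3 ry -2.0 z 55.7 yaw 1.4635907898456366 F [-0.3 -3.5  1.7]
cap n 286 rx [ 73.8 106.4] ztop 73.1 ry [52.9 67.5]
```

View pics/s6c.png

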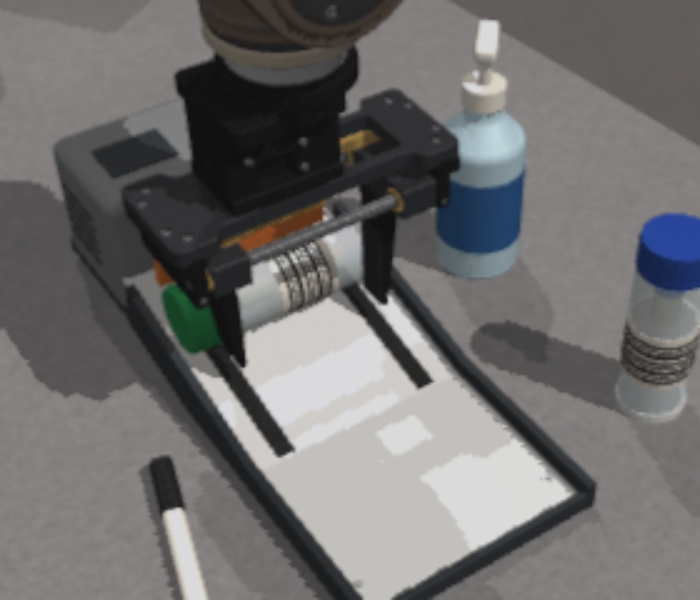

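The canister (cap at (190,315)) is square on both tips about 16 mm short of the bar, and the sanitiser is clear of the gripper. I approach in smaller steps.

>>> {"api": "drive_tool", "payload": {"deltas": ".002 .015 .003 0;.001 .015 .003 0;.002 .015 .003 0;.002 .015 .003 0;.001 .015 .003 0;.002 .015 .003 0;.001 .015 .003 0;.002 .015 .003 0;.001 .015 .003 0;.002 .015 .003 0"}}

```text
t: 12.07
eef_pos: [568.6, 31.6, 58.7]
tcp_rot: [3.141, 0.0, 1.464]
ft_force: [-0.7, -5.1, 1.2]
opening: 0.997
grip_force: 2.7
```

>>> {"api": "drive_tool", "payload": {"deltas": ".001 .01 .002 0;.001 .01 .002 0;.001 .01 .002 0;.001 .01 .002 0;.001 .01 .002 0"}}

```text
t: 12.48
eef_pos: [569.1, 36.1, 59.7]
tcp_rot: [3.142, 0.001, 1.464]
ft_force: [-0.1, -7.3, 1.7]
opening: 1.001
grip_force: 4.0
```

```bash
python3 m.py s7
```

```text
t 12.4833 tcp rx 82.8 ry -2.1 z 59.7 yaw 1.464256142318652 F [-0.1 -7.3  1.7]
cap n 280 rx [ 93.  125.1] ztop 77.8 ry [52.5 67.4]
```

>>> {"api": "drive_tool", "payload": {"deltas": ".001 .01 .002 0;.001 .01 .002 0;0 0 0 0"}}

```text
t: 12.78
eef_pos: [569.3, 38.1, 60.1]
tcp_rot: [3.141, 0.001, 1.464]
ft_force: [-0.8, -7.4, 2.2]
opening: 0.999
grip_force: 3.8
```

>>> {"api": "drive_tool", "payload": {"deltas": ".001 .01 .002 0;.001 .01 .002 0;0 0 0 0"}}

```text
t: 13.03
eef_pos: [569.5, 40.0, 60.5]
tcp_rot: [3.141, 0.001, 1.465]
ft_force: [-0.6, -8.4, 2.2]
opening: 0.999
grip_force: 4.4
```

```bash
python3 m.py s8
```

```text
t 13.0333 tcp rx 86.7 ry -2.1 z 60.5 yaw 1.464526163485107 F [-0.6 -8.4  2.2]
cap n 279 rx [ 97.2 130. ] ztop 77.8 ry [52.6 67.5]
```

>>> {"api": "drive_tool", "payload": {"deltas": ".001 .01 .002 0;0 0 0 0"}}

```text
t: 13.25
eef_pos: [569.6, 40.8, 60.7]
tcp_rot: [3.141, 0.001, 1.465]
ft_force: [-1.1, -9.9, 1.8]
opening: 0.997
grip_force: 4.8
```

>>> {"api": "drive_tool", "payload": {"deltas": ".001 .01 .002 0;0 0 0 0;0 0 0 0"}}

```text
t: 13.5
eef_pos: [569.7, 41.1, 60.7]
tcp_rot: [-3.142, 0.002, 1.465]
ft_force: [-1.1, -16.5, 0.3]
opening: 0.999
grip_force: 7.9
```

```bash
python3 m.py s9; python3 - <<'E'
from h import *
im,d=grab('side','s10'); a=np.load('pics/side0.npz')
O=np.array([558.4,-46]);u=np.array([.1036,.9946]);w=np.array([-.9946,.1036])
for I,D in((a['im'],a['d']),(im,d)):
    P=world('side',D); i=I.astype(int); q=P[...,:2]-O
    m=(i[...,0]>140)&(i[...,0]>i[...,2]*2.2)&(i[...,1]<i[...,0]*.7)&(q@u>110)&(q@u<160)&(P[...,2]>69)&(P[...,2]<77)
    rx,ry=(q@u)[m],(q@w)[m]
    for lo,hi in((-60,-20),(-20,20),(20,60)):
        k=(ry>lo)&(ry<hi); print(lo,k.sum(),np.median(rx[k]).round(1) if k.any() else '')
cv2.imwrite('pics/s10c.png',cv2.resize(im[90:330,140:420,::-1],None,fx=2.5,fy=2.5))
E
```

```text
t 13.5 tcp rx 87.8 ry -2.2 z 60.7 yaw 1.4648561914157914 F [ -1.1 -16.5   0.3]
cap n 279 rx [ 98.  131.9] ztop 77.8 ry [52.9 67.6]
-60 84 132.2
-20 98 132.0
20 98 131.6
-60 13 144.2
-20 32 143.3
20 0
```

View pics/s10c.png

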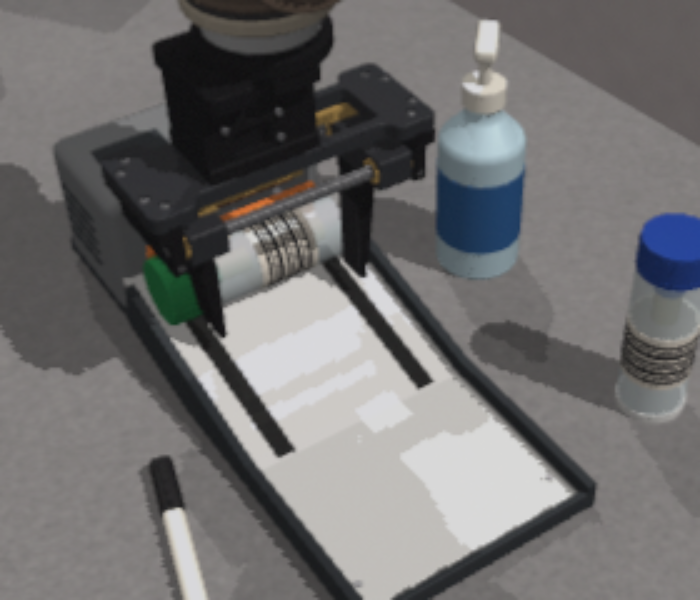

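The force jump to 16 N and the bar face about 10 mm further in show the bar at its stop, with the canister square and both fingers behind it. I hold for a second and check that it is steady.

>>> {"api": "drive_tool", "payload": {"deltas": "0 0 0 0;0 0 0 0;0 0 0 0;0 0 0 0;0 0 0 0;0 0 0 0;0 0 0 0;0 0 0 0;0 0 0 0;0 0 0 0"}}

```text
t: 14.43
eef_pos: [569.7, 41.1, 60.7]
tcp_rot: [-3.142, 0.002, 1.465]
ft_force: [-0.5, -15.8, 1.4]
opening: 1.001
grip_force: 7.9
```

```bash
python3 m.py s11 && python3 -c "
from cell import env
s=env.state()
print(env.job_done() if 5<-s['ft_force'][1]<25 else s)"
```

```text
t 14.4333 tcp rx 87.8 ry -2.2 z 60.7 yaw 1.4648612556443439 F [ -0.5 -15.8   1.4]
cap n 281 rx [ 97.8 131.1] ztop 78.4 ry [53.2 67.4]
the job is handed in; nothing more can be done
None
```

The canister was pushed up the ramp and now lies square against the trigger bar, which is pressed in to its stop; I handed the job in at about 14 s with the fingers still holding it there at a steady 16 N push.

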